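# Make up the belt kit and the key-fob kit at the leather bench

### The job

Make up two snap-setting kits from the stock on the bench, one thing to a compartment. Belt kit, in the large tray: the large anvil lying flat in the wide compartment, the thick setter standing upright in the square compartment beside it, and the pricking iron lying flat in the long compartment; key-fob kit, in the small tray: the small anvil lying flat in the larger compartment and the thin setter standing upright in the smaller one. Leave the wax block, the wooden slicker and the star die standing where they are, and let go of everything.

Things in the scene. Friction and masses are not known exactly. Their poses are not given: they have to be found in the camera images.
- large_tray: Plywood tray fixed to the bench, 152 (x) by 197 mm (y), 3 compartments. Origin: centre of underside, on the bench; z up. Floor 4 mm, walls 5 mm thick, 16 mm high in all. Inner faces, mm: long compartment x 9 to 71, y -93.5 to 93.5; wide (for the anvil) x -71 to 4, y -93.5 to 8.5; square (setter; nearer the robot) x -71 to 4, y 13.5 to 93.5. Its y points to world -x within 0.25 rad.
- small_tray: Plywood tray fixed to the bench, 82 (x) by 169 mm (y), 2 compartments. Origin: centre of underside, on the bench; z up. Floor 4 mm, walls 5 mm thick, 16 mm high in all. Inner faces, mm: larger compartment (anvil) x -36 to 36, y -79.5 to 4.5; smaller (setter; nearer the robot) x -36 to 36, y 9.5 to 79.5. Its y points to world -x within 0.25 rad. Across from the large tray.
- large_anvil: Steel disc, diameter 50, height 20 mm, dished ring on top; lies flat, loose, 0.3 kg. Origin: centre of underside, z up. One of seven pieces in a loose grid, pitch about 88 mm along world x and 105 mm along world y, each up to 10 mm off; closing the fingers along world y leaves most room (25 mm or more a side).
- small_anvil: Steel disc like the large anvil but diameter 32, height 16 mm, about 0.1 kg; lies flat in the same grid. Origin: centre of its underside, z up.
- thick_setter: Round steel setter standing upright, 60 mm tall: a foot of diameter 34 (8 mm high, tapering to the shank at 13 mm), then a shank of diameter 26 mm; loose, about 0.25 kg; in the same grid. Origin: centre of its underside, z up along the shank.
- thin_setter: Round steel setter like the thick one, 60 mm tall: foot of diameter 24 (8 mm high, tapering to 13 mm), shank of diameter 16 mm; loose, about 0.1 kg; in the same grid. Origin: centre of its underside, z up along the shank.
- pricking_iron: Steel stitching punch lying flat, 100 mm long along its x: square shank 12 x 12 mm from x = -50 to 25, then a comb head 24 wide, 6 mm high, its four teeth ending at x = 50; 0.09 kg; alone on the robot's side of the grid, its x along world y within 0.35 rad. Origin: mid-length, on its underside, z up; centre of mass near x = -5 mm.
- wax_block: Bystander: bar of beeswax 50 x 34 x 22 mm high, loose in the grid. Origin: centre of its underside. Leave it alone.
- slicker: Bystander: turned wooden edge slicker standing upright, largest diameter 28, height 64 mm, loose in the grid. Origin: centre of its underside. Leave it alone.
- star_die: Bystander: star-shaped cutting die of dark steel strip, open in the middle, 56 mm across its points, 25 mm high, loose in the grid. Origin: centre of its underside. Leave it alone.

How it is judged:
At the end, for the whole second after the job is handed in: Each of the five things is in its own compartment (origin within its inner walls, underside 1 to 8 mm above the bench), tilted less than 0.15 rad, at rest (under 20 mm/s), released; wax block, slicker and die within 25 mm of their starts, upright within 0.2 rad (x of large_anvil in the frame of large_tray between -0.071 and 0.004 m and y of large_anvil in the frame of large_tray between -0.0935 and 0.0085 m and z of large_anvil in the frame of large_tray between 0.001 and 0.008 m and angle between each of large_anvil, thick_setter, pricking_iron, small_anvil, thin_setter's own z axis and vertical below 0.15 rad and linear speed of each of large_anvil, thick_setter, pricking_iron, small_anvil, thin_setter below 0.02 m/s and x of thick_setter in the frame of large_tray between -0.071 and 0.004 m and y of thick_setter in the frame of large_tray between 0.0135 and 0.0935 m and z of thick_setter in the frame of large_tray between 0.001 and 0.008 m and x of pricking_iron in the frame of large_tray between 0.009 and 0.071 m and y of pricking_iron in the frame of large_tray between -0.0935 and 0.0935 m and z of pricking_iron in the frame of large_tray between 0.001 and 0.008 m and x of small_anvil in the frame of small_tray between -0.036 and 0.036 m and y of small_anvil in the frame of small_tray between -0.0795 and 0.0045 m and z of small_anvil in the frame of small_tray between 0.001 and 0.008 m and x of thin_setter in the frame of small_tray between -0.036 and 0.036 m and y of thin_setter in the frame of small_tray between 0.0095 and 0.0795 m and z of thin_setter in the frame of small_tray between 0.001 and 0.008 m and distance of each of wax_block, slicker, star_die from where it was at the start of the episode below 0.025 m and angle between each of wax_block, slicker, star_die's own z axis and vertical below 0.2 rad); the robot touches nothing.
It fails at once if the wax block is pushed more than 25 mm away or knocked over (distance of wax_block from where it was at the start of the episode above 0.025 m or angle between wax_block's own z axis and vertical above 0.4 rad).
It fails at once if the slicker is pushed more than 25 mm away or knocked over (distance of slicker from where it was at the start of the episode above 0.025 m or angle between slicker's own z axis and vertical above 0.4 rad).
It fails at once if the star die is pushed more than 25 mm away or knocked over (distance of star_die from where it was at the start of the episode above 0.025 m or angle between star_die's own z axis and vertical above 0.4 rad).
It also fails if it takes over 128 s, if anything falls off the work surface, if the arm or the gripper's body presses on something with over 40 N, if the wrist force passes 120 N, or if a joint passes its speed limit or range.

### The arm

A 7-joint arm with a two-finger parallel gripper is mounted at the origin on the work surface. World frame = base frame: x ahead of the robot, y to its left, z up, the work surface at z = 0. Lengths are in m, angles in rad, forces in N, time in s.
With the tool pointing down it reaches from about 0.425 to 0.925 m from the base axis. Payload 6.8 kg.
Tool frame: the origin (TCP) lies at the centre of the arm's flange, where the gripper is bolted on; the fingertips stand 173 mm ahead of it and the grasp point (between the pads) lies 155 mm ahead of it (finger_overhang is the distance from the TCP to the fingertips, in m); y points along the fingers, z is the direction in which the jaws open and shut, and the axes are right-handed (so a half turn about y gives the same grasp; the last joint's range is limited). The gripper opens to 85 mm and grips with 20 to 120 N. Pads are 22 mm wide; open, the fingers measure 114 mm over their backs; the gripper's body (76 mm by 85 mm) begins 54 mm behind the grasp point. The pads swing forward as they close: fully open they stand 13 mm farther back than shut.
Start: joints at [1.111, 0.477, 0.022, 1.555, -0.011, 1.109, -0.083], TCP at [0.233, -0.634, 0.405] pointing down, gripper open.
Joint ranges: [-2.96, 2.96], [-0.34, 2.1], [-1.41, 1.46], [0.24, 2.44], [-1.37, 4.51], [0.17, 1.92], [-2.96, 2.96]. Speed limits (rad/s): [2.39, 2.39, 3.14, 3.14, 3.14, 3.14, 3.14].

### API

Orientations are given as a rotation vector (axis times angle).
In Python, from bench import get_obs, grab_frame, hand_in, finger_overhang gives the robot as it stands. The module is installed in compiled form; this text tells all that it offers.
- The arm moves only by the shell command python3 -m jog 'ROWS' [FORCE]. ROWS is JSON, a list of rows, each a list of 3 entries, a list of its own where there are three numbers: the shift along the tool's x, y, z in cm, then the turn about the tool's y in rad, then the gripper command: -1 is fully open, 1 is shut, values between are in proportion. In form: [[[x, y, z], twist, gripper], ...]. A call has 1 to 10 rows; each row is the pose to reach, as a shift and turn from the pose commanded when the call began, along the tool's axes at that moment; what a row does not reach only later rows make up. A row lasts 1/8 s, in which the tool goes at most 62.5 mm and 10.7 degrees, less where a joint would pass 70% of its speed; a pose out of reach is approached as far as the arm can. A call with a gripper value outside its range is refused whole. The fingers move at their own pace and stop on an object; FORCE is the grip in N (left out, the last holds). Time passes only in rows, so rows that repeat a pose let the fingers close. It gives the time, the measured TCP pose, the force and the opening at its end, in the units of the state.
- get_obs(): the state, without advancing time (a new reading comes with each control period).
- grab_frame(name): name is "scene" or "top"; returns a dict with "image" (480x640x3 uint8, blue, green, red), "fx", "fy", "cx", "cy" (pixels), "distortion" ([k1, k2, p1, p2, k3] as OpenCV has them; the pictures are not rectified), "origin" and "rotation" of the camera in the world. Camera axes: x right, y up, looking along -z (the intrinsics and any distortion apply to the point x, -y, -z); pixel columns grow to the right and rows downward; lengths in m; the calibration is good to about 2 mm. A picture is of the moment at which its call begins. There is no depth.
- hand_in(): hands the job in, once; it reports no verdict.
The state is a dict: "clock": time; "joints": joint angles; "qvel": joint speeds; "tau": joint torques, N m; "tcp_pos": TCP position; "orientation": TCP orientation; "contact_force": force on the tool from outside, world axes, zero at the start; "moment": the same for the moment, N m; "grip_width": finger opening in m.
Only numpy, scipy, OpenCV 4.12 (cv2) and the standard library are available. Lean on these libraries where they do the work, as an engineer would, in place of code of your own. Each camera call takes 0.05 s, during which the arm holds its last target.

## Working session

There is one attempt and no reset: what is moved stays moved. The work goes in short steps, Python scripts to look and compute and a shell command to move; the robot and the scene stay as the last step left them, time stands still between calls to the robot, and variables do not carry over. Pictures are saved under pics/ and viewed, and the job is handed in when it is done.

```bash
mkdir -p pics; python3 - <<'E'
from bench import *
import cv2
o=get_obs();print(o, finger_overhang if not callable(finger_overhang) else finger_overhang())
for n in("scene","top"):
    f=grab_frame(n);cv2.imwrite(f"pics/{n}0.png",f["image"]);print(n,{k:v for k,v in f.items() if k!="image"})
E
```

```text
{'clock': 0.0, 'joints': array([ 1.11093067,  0.47775182,  0.02239626,  1.55643452, -0.01147676,
        1.10933475, -0.08311182]), 'qvel': array([-0.00124538, -0.00051935,  0.00138425,  0.00127614,  0.00036434,
       -0.00157444, -0.00199512]), 'tau': array([ 3.73320800e-04, -5.96448433e+01,  1.60819743e+00, -2.81192154e+01,
        1.25901477e-02,  9.37007018e-03, -3.50385824e-05]), 'tcp_pos': array([ 0.23245473, -0.63341322,  0.40376608]), 'orientation': array([-0.36129054,  2.03205099, -2.02847962]), 'contact_force': array([0.15915428, 0.55665387, 0.10595323]), 'moment': array([-0.01686433, -0.0225691 ,  0.02772157]), 'grip_width': 0.08542837035908483} 0.1734
scene {'fx': 590.0254241852917, 'fy': 590.0254241852917, 'cx': 315.17115368762967, 'cy': 227.50874975192087, 'distortion': array([0.00498076, 0.        , 0.        , 0.        , 0.        ]), 'origin': array([ 1.25396426, -0.03581455,  0.6723419 ]), 'rotation': array([0.67179443, 0.6167684 , 1.44892336])}
top {'fx': 517.317139433979, 'fy': 517.317139433979, 'cx': 318.44533082301103, 'cy': 240.67469806394837, 'distortion': array([-0.07524068,  0.        ,  0.        ,  0.        ,  0.        ]), 'origin': array([0.36967445, 0.01381964, 0.90968179]), 'rotation': array([ 0.17989908, -0.18966936, -1.59713086])}
```

View pics/scene0.png

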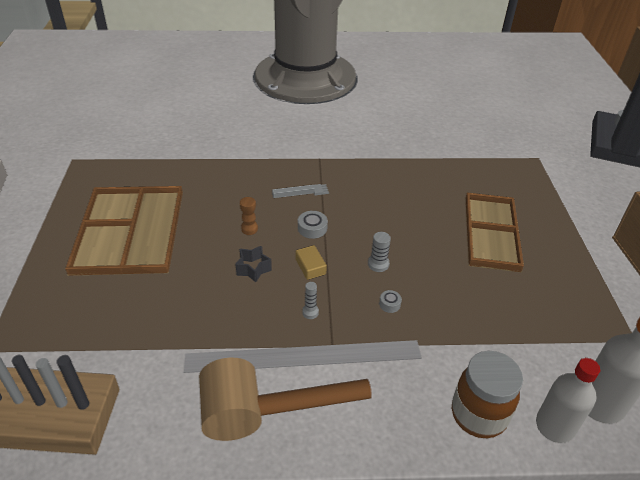

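View pics/top0.png

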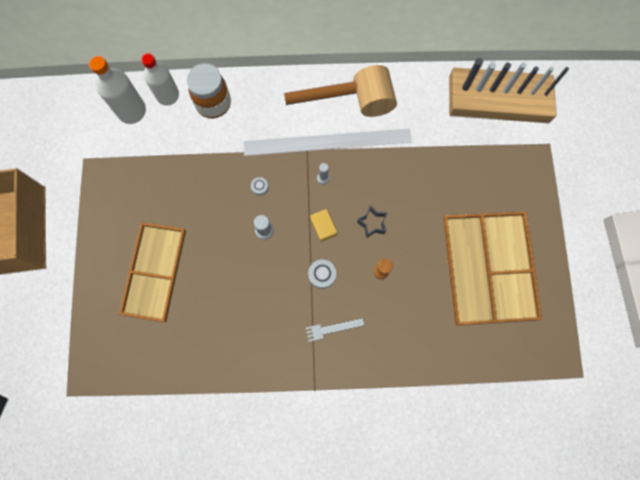

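Scene view: large tray at (125,230), small tray at (495,232), the iron at (300,190), the grid between them. The top view shows the same with left = +y and up = +x. Next I'll set up ray casting and zoomed views.

```bash
cat > h.py <<'E'
from bench import *
import cv2, numpy as np
from scipy.spatial.transform import Rotation as Ro
def ray(f,uv):
    uv=np.array(uv,float).reshape(-1,1,2);K=np.array([[f['fx'],0,f['cx']],[0,f['fy'],f['cy']],[0,0,1]])
    n=cv2.undistortPoints(uv,K,f['distortion']).reshape(-1,2)
    d=np.c_[n[:,0],-n[:,1],-np.ones(len(n))]
    return f['origin'],d@Ro.from_rotvec(f['rotation']).as_matrix().T
def onz(f,uv,z):
    o,d=ray(f,uv); return o+d*((z-o[2])/d[:,2])[:,None]
def proj(f,P):
    K=np.array([[f['fx'],0,f['cx']],[0,f['fy'],f['cy']],[0,0,1]])
    c=(np.atleast_2d(P)-f['origin'])@Ro.from_rotvec(f['rotation']).as_matrix()
    c=c*[1,-1,-1]
    return cv2.projectPoints(c.reshape(-1,1,3),np.zeros(3),np.zeros(3),K,f['distortion'])[0].reshape(-1,2)
E
python3 - <<'E'
from h import *
o=get_obs();print(Ro.from_rotvec(o['orientation']).as_matrix().round(3))
f=grab_frame('top');im=f['image']
cv2.imwrite('pics/t_mid.png',cv2.resize(im[150:350,240:440],None,fx=3,fy=3,interpolation=cv2.INTER_CUBIC))
cv2.imwrite('pics/t_R.png',cv2.resize(im[200:340,430:560],None,fx=4,fy=4,interpolation=cv2.INTER_CUBIC))
cv2.imwrite('pics/t_L.png',cv2.resize(im[210:340,100:210],None,fx=4,fy=4,interpolation=cv2.INTER_CUBIC))
s=grab_frame('scene')
cv2.imwrite('pics/s_mid.png',cv2.resize(s['image'][170:330,220:420],None,fx=3.5,fy=3.5,interpolation=cv2.INTER_CUBIC))
E
```

```text
[[-0.939 -0.001  0.345]
 [-0.345  0.002 -0.939]
 [ 0.    -1.    -0.002]]
```

View pics/t_mid.png

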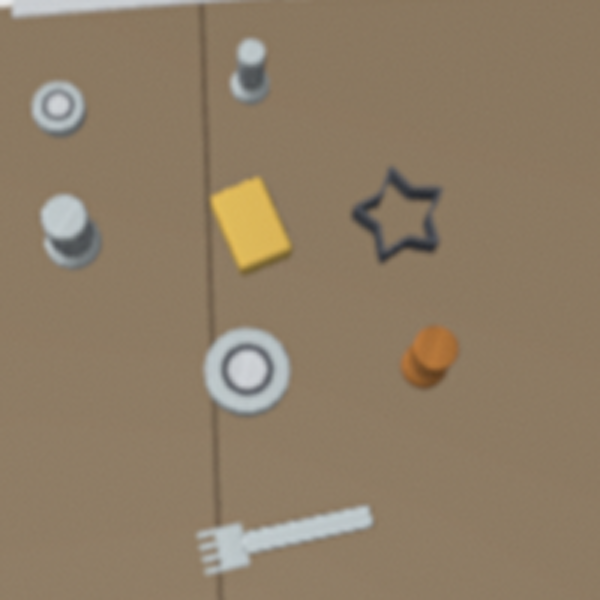

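View pics/t_R.png

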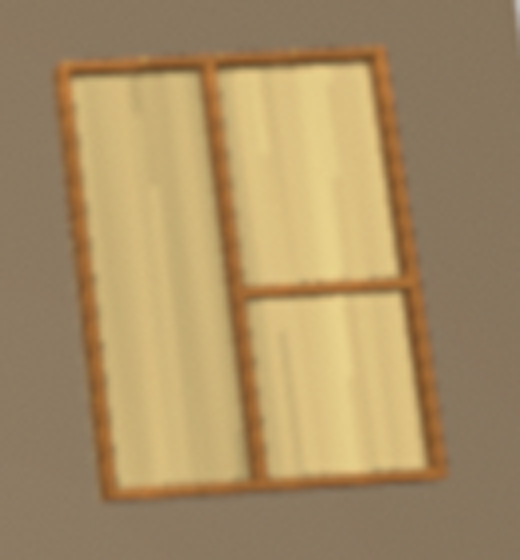

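View pics/t_L.png

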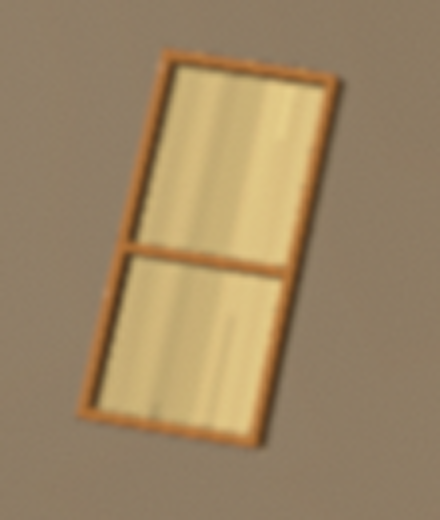

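View pics/s_mid.png

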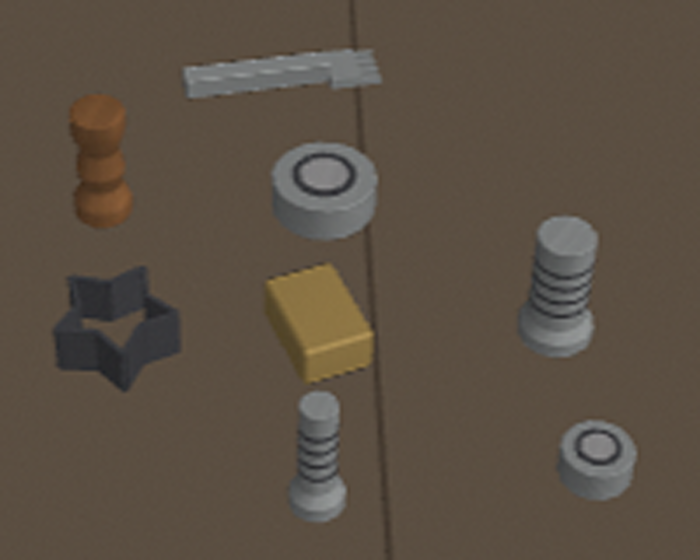

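Top crop: thick setter top at crop (65,217), thin setter top (251,51), large anvil top centre (247,369), small anvil (58,105), iron from (372,516) to its teeth at (202,552), slicker top (435,348), wax (252,222), star (400,215). Next: contours, with rays cast onto each thing's known height.

```bash
cat > m.py <<'E'
from h import *
f=grab_frame('top');s=grab_frame('scene')
U=lambda p,k,x,y:((np.array(p,float)+.5)/k-.5+[x,y])
mid=lambda *p:U(p,3,240,150)
items=dict(thick=(mid((65,217)),.06),thin=(mid((251,51)),.06),Lanv=(mid((247,369)),.02),Sanv=(mid((58,105)),.016),slick=(mid((435,348)),.064),wax=(mid((252,221)),.022),star=(mid((400,215)),.025))
Sm=lambda *p:U(p,3.5,220,170)
sc=dict(thick=Sm((567,236)),thin=Sm((319,405)),Lanv=Sm((324,174)),Sanv=Sm((599,447)),slick=Sm((98,108)),wax=Sm((318,305)))
for k,(p,z) in items.items():
    a=onz(f,p,z)[0]; print(k,a.round(4), onz(s,sc[k],z)[0].round(4) if k in sc else '')
def tray(pts,k,x,y):
    P=onz(f,U(pts,k,x,y),.016)[:,:2]; return P
for n,pts,x,y in(('large',[(57,62),(386,47),(447,474),(105,500)],430,200),('small',[(163,50),(342,77),(264,446),(80,413)],100,210)):
    P=tray(pts,4,x,y); c=P.mean(0)
    yv=(P[2]+P[3]-P[0]-P[1])/2; xv=(P[0]+P[3]-P[1]-P[2])/2   # far->near = tray +y ; right->left (+y world)
    yaw=np.arctan2(yv[1],yv[0]); yaw2=np.arctan2(xv[1],xv[0])
    print(n,c.round(4),'len',np.linalg.norm(yv).round(4),np.linalg.norm(xv).round(4),'yaw y-axis',yaw.round(3),'x-axis',yaw2.round(3))
ip=onz(f,mid((372,516),(200,552)),.009);print('iron',ip.round(4),np.linalg.norm(ip[0]-ip[1]))
ip=onz(f,mid((371,508),(374,524),(196,533),(208,574),(240,524),(249,563)),.006);print('iron',ip.round(4))
E
python3 m.py
```

```text
thick [0.6084 0.1011 0.06  ] [0.6105 0.1009 0.06  ]
thin [ 0.7052 -0.0082  0.06  ] [ 0.7064 -0.0092  0.06  ]
Lanv [5.244e-01 4.000e-04 2.000e-02] [ 0.5245 -0.0008  0.02  ]
Sanv [0.6916 0.1094 0.016 ] [0.6923 0.109  0.016 ]
slick [ 0.5249 -0.1037  0.064 ] [ 0.5274 -0.105   0.064 ]
wax [ 0.6128 -0.0058  0.022 ] [ 0.6135 -0.0063  0.022 ]
star [ 0.6127 -0.0935  0.025 ] 
large [ 0.5261 -0.3015] len 0.1952 0.1525 yaw y-axis -3.126 x-axis 1.594
small [0.5389 0.2988] len 0.1658 0.0834 yaw y-axis 2.96 x-axis 1.378
iron [[ 0.4379 -0.0688  0.009 ]
 [ 0.4208  0.031   0.009 ]] 0.10115959239921697
iron [[ 0.4427 -0.0687  0.006 ]
 [ 0.4335 -0.0699  0.006 ]
 [ 0.4319  0.033   0.006 ]
 [ 0.4083  0.0268  0.006 ]
 [ 0.4362  0.0075  0.006 ]
 [ 0.4138  0.0031  0.006 ]]
```

Both views agree within about 2 mm, and the tray sizes (195x152 and 166x83 mm) and iron length (101 mm) match what was given. Next: a planning helper, then the iron.

```bash
cat > p.py <<'E'
# usage: p.py x y ztip(closed-tip height) jawaz_deg
import sys
from h import *
x,y,z,a=map(float,sys.argv[1:5]);o=get_obs()
R=Ro.from_rotvec(o['orientation']).as_matrix()
off=R[:,1]*0.1734
cur=o['tcp_pos']+off
az=np.degrees(np.arctan2(R[1,2],R[0,2]));d=(a-az+180)%360-180
# final tip position: straight-down tool
t=np.array([x,y,z+0.1734])
print('tip now',cur.round(4),'jaw az',az.round(2),'down',R[:,1].round(4),'t',round(o['clock'],2),'grip',o['grip_width'].round(4))
print('shift cm',(R.T@(t-o['tcp_pos'])*100).round(2),'twist',round(-np.radians(d),3),'J',o['joints'].round(2))
E
python3 p.py 0.4295 -0.022 0.1 9.7
```

```text
Traceback (most recent call last):
  File "p.py", line 11, in <module>
    print('tip now',cur.round(4),'jaw az',az.round(2),'down',R[:,1].round(4),'t',round(o['clock'],2),'grip',o['grip_width'].round(4))
                                                                                                            ^^^^^^^^^^^^^^^^^^^^^
AttributeError: 'float' object has no attribute 'round'
```

```bash
sed -i "s/o\['grip_width'\].round(4)/round(o['grip_width'],4)/" p.py
python3 p.py 0.4295 -0.022 0.1 9.7
```

```text
tip now [ 0.2325 -0.6335  0.231 ] jaw az -69.84 down [-2.e-04  5.e-04 -1.e+00] t 0.3 grip 0.0853
shift cm [-39.56  13.12 -50.62] twist -1.388 J [ 1.11  0.48  0.02  1.56 -0.01  1.11 -0.08]
```

```bash
python3 -m jog '[[[-39.56,6,-50.62],-1.388,-0.3],[[-39.56,6,-50.62],-1.388,-0.3],[[-39.56,6,-50.62],-1.388,-0.3],[[-39.56,6,-50.62],-1.388,-0.3],[[-39.56,6,-50.62],-1.388,-0.3],[[-39.56,6,-50.62],-1.388,-0.3],[[-39.56,6,-50.62],-1.388,-0.3],[[-39.56,6,-50.62],-1.388,-0.3],[[-39.56,6,-50.62],-1.388,-0.3],[[-39.56,6,-50.62],-1.388,-0.3]]' 40; python3 p.py 0.4295 -0.022 0.05 9.7
```

```text
clock: 1.55
tcp_pos: [0.4237, -0.0396, 0.3468]
orientation: [-1.284, 1.083, -1.085]
contact_force: [0.6, -1.0, 0.5]
grip_width: 0.0551
tip now [ 0.4239 -0.0397  0.1734] jaw az 9.64 down [ 1.3e-03 -5.0e-04 -1.0e+00] t 1.55 grip 0.0551
shift cm [-1.65 12.34  0.85] twist -0.001 J [ 0.49  0.19 -0.6   2.15  0.14  0.84 -0.02]
```

```bash
python3 -m jog '[[[-1.65,12.3,0.85],0,-0.3],[[-1.65,12.3,0.85],0,-0.3],[[-1.65,12.3,0.85],0,-0.3],[[-1.65,12.3,0.85],0,-0.3]]'; python3 p.py 0.4295 -0.022 0.003 9.7
python3 - <<'E'
from h import *
f=grab_frame('scene')
cv2.imwrite('pics/s1.png',cv2.resize(f['image'][60:260,200:440],None,fx=3,fy=3,interpolation=cv2.INTER_CUBIC))
E
```

```text
clock: 2.05
tcp_pos: [0.4297, -0.0239, 0.2252]
orientation: [-1.284, 1.083, -1.085]
contact_force: [-0.5, 0.3, 0.0]
grip_width: 0.0554
tip now [ 0.43   -0.0239  0.0518] jaw az 9.67 down [ 1.7e-03 -4.0e-04 -1.0e+00] t 2.05 grip 0.0554
shift cm [-0.19  4.88  0.01] twist -0.001 J [ 0.35  0.42 -0.51  2.24  0.38  0.57 -0.28]
```

View pics/s1.png

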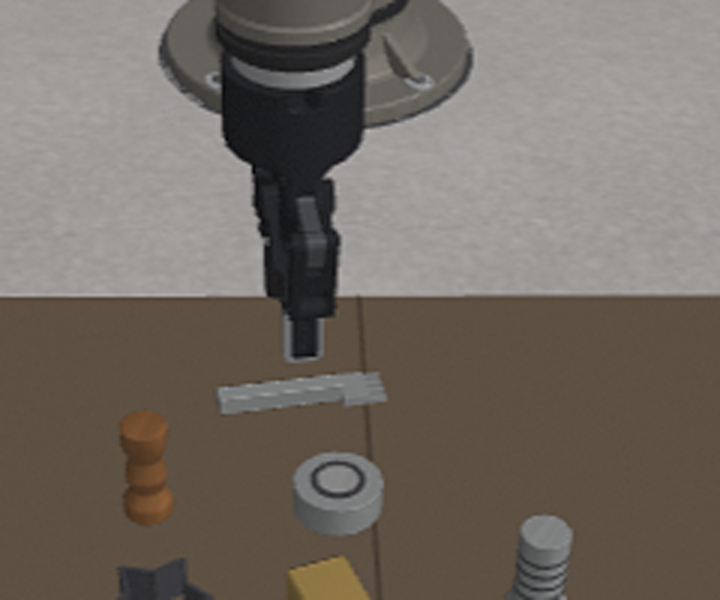

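The near finger tip is at crop (303,358), above the iron's shank. Next I'll check the tip's height.

```bash
python3 - <<'E'
from h import *
f=grab_frame('scene')
o,d=ray(f,[((303.5)/3-.5+200,(359)/3-.5+60)])
for x in(.455,.46,.47): print((o+d[0]*((x-o[0])/d[0,0])).round(4))
E
```

```text
[ 0.455  -0.0189  0.0502]
[ 0.46   -0.0191  0.0541]
[ 0.47   -0.0193  0.0619]
```

```bash
python3 -m jog '[[[-0.19,2.5,0],0,-0.3],[[-0.19,4.0,0],0,-0.3],[[-0.19,4.85,0],0,-0.3],[[-0.19,4.85,0],0,-0.3],[[-0.19,4.85,0],0,-0.3]]'; python3 p.py 0.4295 -0.022 0.003 9.7;  python3 -m jog '[[[0,0,0],0,0.5],[[0,0,0],0,1],[[0,0,0],0,1],[[0,0,0],0,1],[[0,0,0],0,1],[[0,0,0],0,1]]' 50; python3 p.py 0.4295 -0.022 0.003 9.7
```

```text
clock: 2.78
tcp_pos: [0.4289, -0.0218, 0.1756]
orientation: [-1.284, 1.083, -1.084]
contact_force: [0.3, -0.5, 0.3]
grip_width: 0.0555
tip now [ 0.4291 -0.0218  0.0022] jaw az 9.68 down [ 8.e-04 -1.e-04 -1.e+00] t 2.77 grip 0.0555
shift cm [ 0.03 -0.08  0.05] twist -0.0 J [ 0.27  0.51 -0.43  2.26  0.48  0.46 -0.38]
clock: 3.52
tcp_pos: [0.4288, -0.0218, 0.1755]
orientation: [-1.284, 1.083, -1.084]
contact_force: [-1.3, -0.0, 5.2]
grip_width: 0.0105
tip now [ 0.4288 -0.0218  0.0021] jaw az 9.68 down [ 4.e-04 -3.e-04 -1.e+00] t 3.52 grip 0.0105
shift cm [ 0.04 -0.09  0.07] twist -0.0 J [ 0.27  0.51 -0.43  2.26  0.48  0.46 -0.38]
```

Width 10.5 mm: holding the shank. Lifting.

```bash
python3 -m jog '[[[0,-4,0],0,1],[[0,-13,0],0,1],[[0,-13,0],0,1],[[0,-13,0],0,1]]'; python3 p.py 0.5252 -0.2615 0.08 -88.9
```

```text
clock: 4.03
tcp_pos: [0.4293, -0.0219, 0.3069]
orientation: [-1.282, 1.081, -1.087]
contact_force: [-0.1, 0.4, -1.7]
grip_width: 0.0104
tip now [ 0.4301 -0.022   0.1335] jaw az 9.64 down [ 0.0046 -0.001  -1.    ] t 4.03 grip 0.0104
shift cm [25.22  5.42  5.42] twist 1.72 J [ 0.45  0.27 -0.62  2.18  0.23  0.75 -0.15]
```

```bash
python3 -m jog '[[[25.2,0,5.4],1.72,1],[[25.2,0,5.4],1.72,1],[[25.2,0,5.4],1.72,1],[[25.2,0,5.4],1.72,1],[[25.2,0,5.4],1.72,1],[[25.2,0,5.4],1.72,1],[[25.2,0,5.4],1.72,1],[[25.2,0,5.4],1.72,1],[[25.2,0,5.4],1.72,1],[[25.2,5.4,5.4],1.72,1]]';python3 -m jog '[[[0,0,0],0,1],[[0,0,0],0,1]]'; python3 p.py 0.5252 -0.2615 0.0075 -88.9
python3 - <<'E'
from h import *
f=grab_frame('scene');cv2.imwrite('pics/s2.png',cv2.resize(f['image'][60:300,40:300],None,fx=2.5,fy=2.5,interpolation=cv2.INTER_CUBIC))
E
```

```text
clock: 5.28
tcp_pos: [0.5259, -0.2616, 0.2523]
orientation: [-0.013, 2.206, -2.214]
contact_force: [0.4, -0.2, -1.5]
grip_width: 0.0101
clock: 5.52
tcp_pos: [0.5243, -0.2611, 0.2511]
orientation: [-0.024, 2.212, -2.211]
contact_force: [0.4, -0.2, -0.6]
grip_width: 0.0104
tip now [ 0.5242 -0.261   0.0777] jaw az -88.81 down [-1.1e-03  2.0e-04 -1.0e+00] t 5.53 grip 0.0104
shift cm [-0.09  7.02  0.05] twist 0.001 J [ 0.44  0.52 -0.1   1.89  0.08  0.74 -1.26]
```

View pics/s2.png

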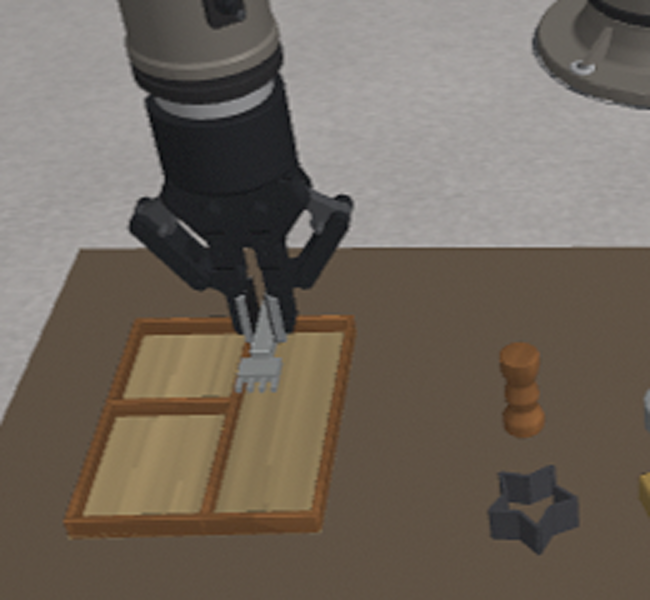

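The iron is held level and lined up with the long compartment, head towards +x at crop (258,375).

```bash
python3 -m jog '[[[-0.1,3,0],0,1],[[-0.1,5.5,0],0,1],[[-0.1,6.6,0],0,1],[[-0.1,7.1,0],0,1],[[-0.1,7.1,0],0,1],[[-0.1,7.1,0],0,1]]'; python3 p.py 0.5252 -0.2615 0.0065 -88.9
```

```text
clock: 6.32
tcp_pos: [0.5257, -0.2613, 0.181]
orientation: [-0.02, 2.21, -2.212]
contact_force: [-0.2, 0.3, -0.8]
grip_width: 0.0103
tip now [ 0.5259 -0.2614  0.0076] jaw az -88.87 down [ 1.5e-03 -6.0e-04 -1.0e+00] t 6.33 grip 0.0103
shift cm [0.05 0.11 0.02] twist 0.001 J [ 0.43  0.63 -0.09  1.91  0.1   0.6  -1.28]
```

```bash
python3 -m jog '[[[0,0.12,0],0,1],[[0,0.12,0],0,1],[[0,0.12,0],0,0.7],[[0,0.12,0],0,0.35],[[0,0.12,0],0,0.35],[[0,0.12,0],0,0.35]]';python3 -m jog '[[[0,-3,0],0,0.35],[[0,-13,0],0,0.35],[[0,-13,0],0,0],[[0,-13,0],0,-0.8]]';  python3 p.py 0.5245 0 0.12 -90
python3 - <<'E'
from h import *
f=grab_frame('top');cv2.imwrite('pics/t2.png',cv2.resize(f['image'][200:350,400:560],None,fx=4,fy=4,interpolation=cv2.INTER_CUBIC))
E
```

```text
clock: 7.08
tcp_pos: [0.5252, -0.2611, 0.1788]
orientation: [-0.022, 2.212, -2.211]
contact_force: [0.1, -0.5, 0.2]
grip_width: 0.0279
clock: 7.58
tcp_pos: [0.5264, -0.2616, 0.3124]
orientation: [-0.015, 2.206, -2.211]
contact_force: [1.1, 0.2, -0.1]
grip_width: 0.0595
tip now [ 0.5275 -0.262   0.139 ] jaw az -88.88 down [ 0.0063 -0.0026 -1.    ] t 7.58 grip 0.0595
shift cm [ -0.31   1.83 -26.16] twist 0.019 J [ 0.44  0.44 -0.11  1.85  0.06  0.85 -1.25]
```

View pics/t2.png

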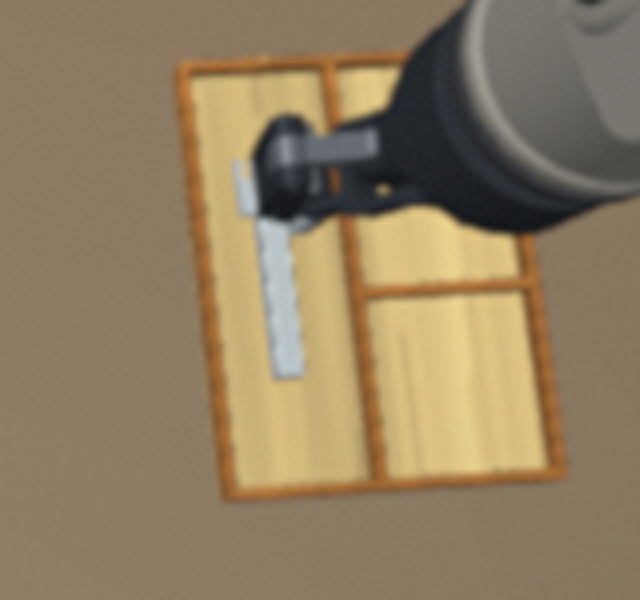

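The iron lies in the long compartment (crop 245,190 to 290,375). Next, the large anvil.

```bash
python3 -m jog '[[[-0.1,0,-26.1],0.019,-1],[[-0.1,0,-26.1],0.019,-1],[[-0.1,0,-26.1],0.019,-1],[[-0.1,0,-26.1],0.019,-1],[[-0.1,0,-26.1],0.019,-1],[[-0.1,5,-26.1],0.019,-1],[[-0.1,5,-26.1],0.019,-1],[[-0.1,5,-26.1],0.019,-1]]';  python3 p.py 0.5245 0 0.002 -90
```

```text
clock: 8.62
tcp_pos: [0.5212, -0.001, 0.2592]
orientation: [0.0, -2.22, 2.221]
contact_force: [-0.8, -0.2, 0.8]
grip_width: 0.085
tip now [ 0.5211 -0.0011  0.0858] jaw az -90.04 down [-9.e-04 -4.e-04 -1.e+00] t 8.62 grip 0.085
shift cm [-0.33  8.38 -0.11] twist -0.001 J [ 0.03  0.43 -0.18  2.03  0.12  0.69 -1.8 ]
```

```bash
python3 -m jog '[[[-0.33,4,-0.11],0,-1],[[-0.33,7,-0.11],0,-1],[[-0.33,8.4,-0.11],0,-1],[[-0.33,8.4,-0.11],0,-1],[[-0.33,8.4,-0.11],0,-1],[[-0.33,8.4,-0.11],0,0],[[-0.33,8.4,-0.11],0,1],[[-0.33,8.4,-0.11],0,1],[[-0.33,8.4,-0.11],0,1],[[-0.33,8.4,-0.11],0,1]]' 70;  python3 p.py 0.5245 0 0.002 -90;python3 -m jog '[[[0,0,0],0,1],[[0,-4,0],0,1],[[0,-13,0],0,1],[[0,-13,0],0,1],[[0,-13,0],0,1]]'; python3 p.py 0.5691 -0.3342 0.09 1
python3 - <<'E'
from h import *
f=grab_frame('scene');cv2.imwrite('pics/s3.png',cv2.resize(f['image'][60:300,180:440],None,fx=2.5,fy=2.5,interpolation=cv2.INTER_CUBIC))
E
```

```text
clock: 9.88
tcp_pos: [0.5247, 0.0008, 0.1761]
orientation: [0.001, 2.22, -2.221]
contact_force: [-3.2, -0.9, 12.5]
grip_width: 0.0475
tip now [0.5249 0.0007 0.0027] jaw az -89.98 down [ 1.1e-03 -4.0e-04 -1.0e+00] t 9.88 grip 0.0475
shift cm [0.02 0.07 0.08] twist 0.0 J [-0.    0.57 -0.15  2.06  0.16  0.52 -1.84]
clock: 10.5
tcp_pos: [0.5249, 0.001, 0.3068]
orientation: [0.004, 2.219, -2.219]
contact_force: [-0.7, 1.0, -4.7]
grip_width: 0.0471
tip now [0.5256 0.001  0.1334] jaw az -89.96 down [ 4.3e-03  2.0e-04 -1.0e+00] t 10.5 grip 0.0471
shift cm [-4.38  4.35 33.52] twist -1.588 J [ 0.04  0.36 -0.19  1.99  0.1   0.79 -1.78]
```

View pics/s3.png

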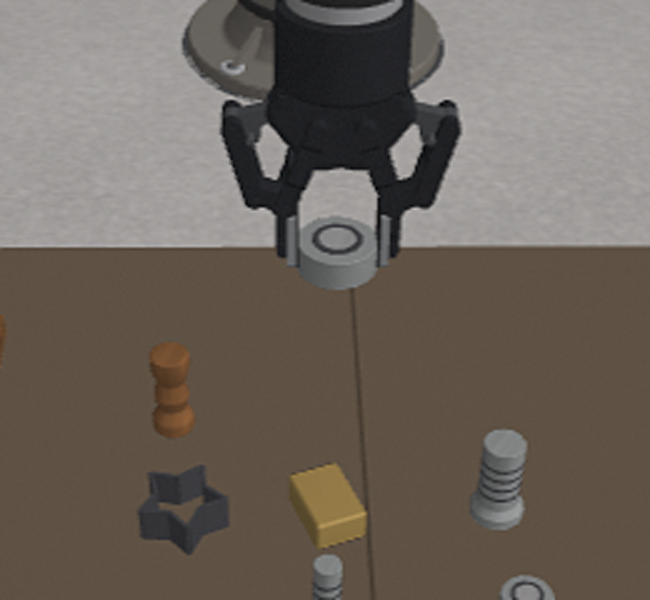

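Large anvil held level at crop (338,245).

```bash
python3 -m jog '[[[-4.4,0,33.5],-1.588,1],[[-4.4,0,33.5],-1.588,1],[[-4.4,0,33.5],-1.588,1],[[-4.4,0,33.5],-1.588,1],[[-4.4,0,33.5],-1.588,1],[[-4.4,0,33.5],-1.588,1],[[-4.4,0,33.5],-1.588,1],[[-4.4,0,33.5],-1.588,1],[[-4.4,0,33.5],-1.588,1],[[-4.4,4,33.5],-1.588,1]]';python3 -m jog '[[[0,0,0],0,1],[[0,0,0],0,1]]'; python3 p.py 0.5691 -0.3342 0.008 1
```

```text
clock: 11.8
tcp_pos: [0.5693, -0.3343, 0.2645]
orientation: [-1.216, 1.193, -1.197]
contact_force: [0.7, -0.4, -3.9]
grip_width: 0.0471
clock: 12.05
tcp_pos: [0.5686, -0.3338, 0.2642]
orientation: [-1.218, 1.197, -1.194]
contact_force: [-0.7, 0.1, -2.4]
grip_width: 0.0471
tip now [ 0.5684 -0.3336  0.0908] jaw az 1.04 down [-0.0014  0.0011 -1.    ] t 12.05 grip 0.0471
shift cm [0.05 8.28 0.06] twist 0.001 J [ 0.74  0.64 -0.44  1.68  0.33  0.9   0.19]
```

```bash
python3 -m jog '[[[0,4,0],0,1],[[0,7,0],0,1],[[0,8.2,0],0,1],[[0,8.4,0],0,1],[[0,8.4,0],0,1],[[0,8.4,0],0,1]]'; python3 p.py 0.5691 -0.3342 0.0065 1
python3 - <<'E'
from h import *
f=grab_frame('scene');cv2.imwrite('pics/s4.png',cv2.resize(f['image'][120:300,40:240],None,fx=3.3,fy=3.3,interpolation=cv2.INTER_CUBIC))
E
```

```text
clock: 12.8
tcp_pos: [0.5692, -0.3342, 0.1823]
orientation: [-1.217, 1.194, -1.198]
contact_force: [0.2, 0.3, -2.0]
grip_width: 0.0473
tip now [ 0.5696 -0.3344  0.0089] jaw az 1.02 down [ 0.002 -0.001 -1.   ] t 12.8 grip 0.0473
shift cm [-0.    0.24 -0.01] twist 0.0 J [ 0.71  0.74 -0.39  1.71  0.39  0.76  0.15]
```

View pics/s4.png

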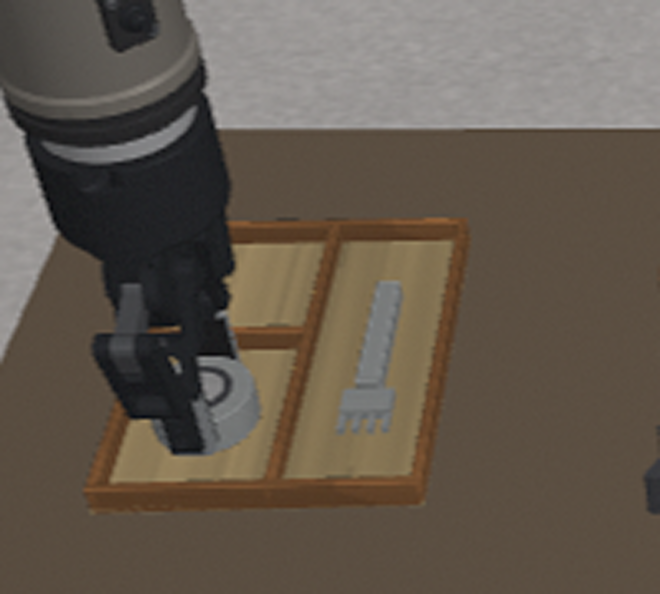

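The anvil is inside the wide compartment at crop (210,400), with room at the fingers. Lowering the last 2 mm and releasing.

```bash
python3 -m jog '[[[0,0.22,0],0,1],[[0,0.22,0],0,1],[[0,0.22,0],0,-0.1],[[0,0.22,0],0,-0.4],[[0,0.22,0],0,-0.4],[[0,0.22,0],0,-0.4]]';python3 -m jog '[[[0,-3,0],0,-0.4],[[0,-10,0],0,-0.4],[[0,-13,0],0,-0.4],[[0,-13,0],0,-0.8]]';  python3 p.py 0.610 0.101 0.15 -90
```

```text
clock: 13.6
tcp_pos: [0.5688, -0.334, 0.1787]
orientation: [-1.217, 1.196, -1.196]
contact_force: [-0.3, -1.2, 0.1]
grip_width: 0.0597
clock: 14.1
tcp_pos: [0.5699, -0.3343, 0.3126]
orientation: [-1.215, 1.19, -1.201]
contact_force: [1.2, 0.8, -0.6]
grip_width: 0.0755
tip now [ 0.571  -0.3349  0.1392] jaw az 1.02 down [ 0.0062 -0.0032 -1.    ] t 14.1 grip 0.0755
shift cm [-43.45  -1.19   4.79] twist 1.589 J [ 0.76  0.59 -0.46  1.65  0.3   0.97  0.22]
```

```bash
python3 -m jog '[[[-43.4,-1,4.8],1.589,-1],[[-43.4,-1,4.8],1.589,-1],[[-43.4,-1,4.8],1.589,-1],[[-43.4,-1,4.8],1.589,-1],[[-43.4,-1,4.8],1.589,-1],[[-43.4,-1,4.8],1.589,-1],[[-43.4,-1,4.8],1.589,-1],[[-43.4,-1,4.8],1.589,-1],[[-43.4,-1,4.8],1.589,-1],[[-43.4,-1,4.8],1.589,-1]]' 60;python3 -m jog '[[[0,0,0],0,-0.7],[[0,0,0],0,-0.7]]'; python3 p.py 0.6095 0.101 0.025 -90
python3 - <<'E'
from h import *
f=grab_frame('scene');cv2.imwrite('pics/s5.png',cv2.resize(f['image'][60:300,40:440],None,fx=2,fy=2,interpolation=cv2.INTER_CUBIC))
E
```

```text
clock: 15.35
tcp_pos: [0.6085, 0.101, 0.3175]
orientation: [0.003, -2.22, 2.222]
contact_force: [-1.6, -0.6, -0.3]
grip_width: 0.0852
clock: 15.6
tcp_pos: [0.6088, 0.1005, 0.3184]
orientation: [0.001, -2.221, 2.221]
contact_force: [0.1, -0.8, 0.4]
grip_width: 0.0725
tip now [0.6088 0.1005 0.145 ] jaw az -89.99 down [-4.e-04 -0.e+00 -1.e+00] t 15.6 grip 0.0725
shift cm [-0.07 12.   -0.05] twist 0.0 J [-0.13  0.48 -0.18  1.77  0.11  0.9  -1.93]
```

View pics/s5.png

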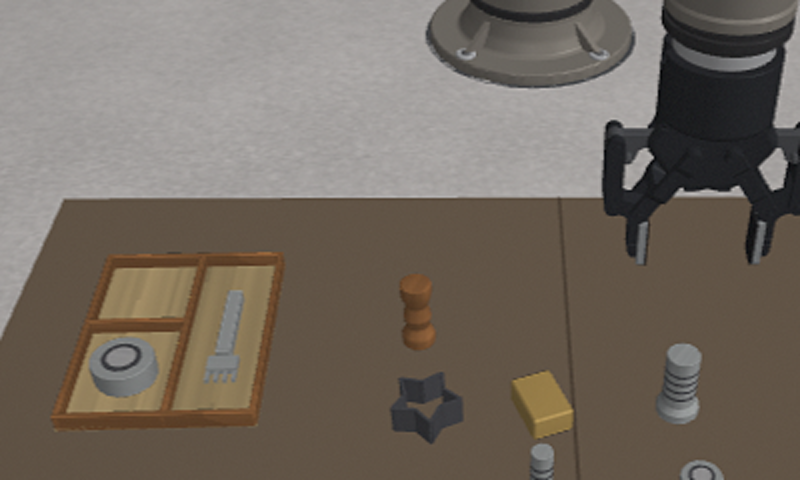

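Anvil and iron are both seated (crop (123,365) and (225,335)). Descending on the thick setter.

```bash
python3 -m jog '[[[-0.1,5,-0.05],0,-0.7],[[-0.1,9,-0.05],0,-0.7],[[-0.1,12,-0.05],0,-0.7],[[-0.1,12,-0.05],0,-0.7],[[-0.1,12,-0.05],0,-0.7],[[-0.1,12,-0.05],0,0],[[-0.1,12,-0.05],0,1],[[-0.1,12,-0.05],0,1],[[-0.1,12,-0.05],0,1],[[-0.1,12,-0.05],0,1]]' 60; python3 p.py 0.6095 0.101 0.025 -90;python3 -m jog '[[[0,0,0],0,1],[[0,-4,0],0,1],[[0,-12,0],0,1],[[0,-12,0],0,1],[[0,-12,0],0,1]]'; python3 p.py 0.4731 -0.336 0.14 -90
python3 - <<'E'
from h import *
f=grab_frame('scene');cv2.imwrite('pics/s6.png',cv2.resize(f['image'][60:300,200:460],None,fx=2.5,fy=2.5,interpolation=cv2.INTER_CUBIC))
E
```

```text
clock: 16.9
tcp_pos: [0.6102, 0.1015, 0.1997]
orientation: [0.002, 2.221, -2.221]
contact_force: [-1.1, 0.0, 6.2]
grip_width: 0.024
tip now [0.6105 0.1015 0.0263] jaw az -90.01 down [ 1.3e-03  3.0e-04 -1.0e+00] t 16.9 grip 0.024
shift cm [0.07 0.13 0.05] twist -0.0 J [-0.15  0.64 -0.16  1.83  0.15  0.69 -1.96]
clock: 17.52
tcp_pos: [0.6099, 0.1013, 0.3194]
orientation: [0.002, 2.221, -2.22]
contact_force: [-0.1, 0.2, -3.1]
grip_width: 0.0242
tip now [0.6102 0.1013 0.146 ] jaw az -90.02 down [ 1.7e-03  2.0e-04 -1.0e+00] t 17.52 grip 0.0242
shift cm [13.67  0.56 43.73] twist -0.0 J [-0.13  0.48 -0.18  1.77  0.11  0.9  -1.93]
```

View pics/s6.png

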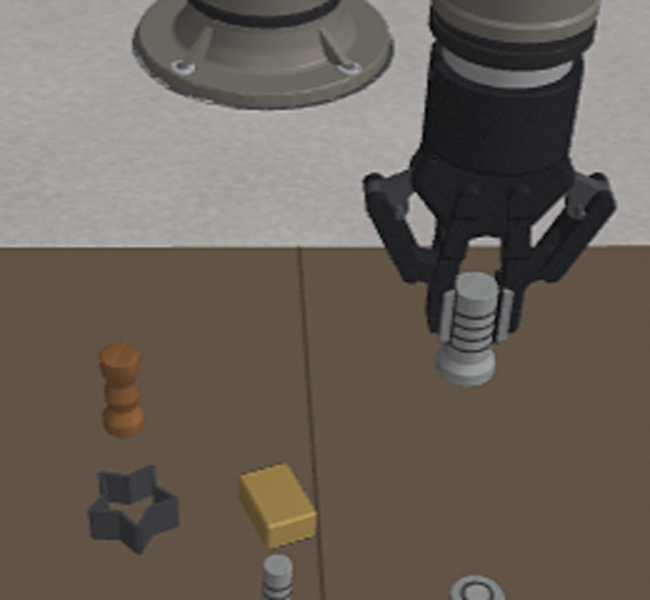

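Thick setter held upright at crop (475,325).

```bash
python3 -m jog '[[[13.7,0,43.7],0,1],[[13.7,0,43.7],0,1],[[13.7,0,43.7],0,1],[[13.7,0,43.7],0,1],[[13.7,0,43.7],0,1],[[13.7,0,43.7],0,1],[[13.7,0,43.7],0,1],[[13.7,0,43.7],0,1],[[13.7,0,43.7],0,1],[[13.7,0,43.7],0,1]]';python3 -m jog '[[[0,2,0],0,1],[[0,2,0],0,1]]'; python3 p.py 0.4731 -0.336 0.031 -90
python3 - <<'E'
from h import *
f=grab_frame('top');cv2.imwrite('pics/t3.png',cv2.resize(f['image'][200:350,400:560],None,fx=4,fy=4,interpolation=cv2.INTER_CUBIC))
E
```

```text
clock: 18.82
tcp_pos: [0.473, -0.334, 0.317]
orientation: [0.004, -2.224, 2.219]
contact_force: [-0.2, 0.5, -2.8]
grip_width: 0.0239
clock: 19.08
tcp_pos: [0.4729, -0.3334, 0.2969]
orientation: [0.007, -2.224, 2.218]
contact_force: [-0.9, -0.0, -1.8]
grip_width: 0.0244
tip now [ 0.4723 -0.333   0.1235] jaw az -89.84 down [-0.0033  0.0027 -1.    ] t 19.07 grip 0.0244
shift cm [-0.05  9.25  0.28] twist 0.003 J [ 0.57  0.45 -0.08  1.88  0.04  0.82 -1.1 ]
```

View pics/t3.png

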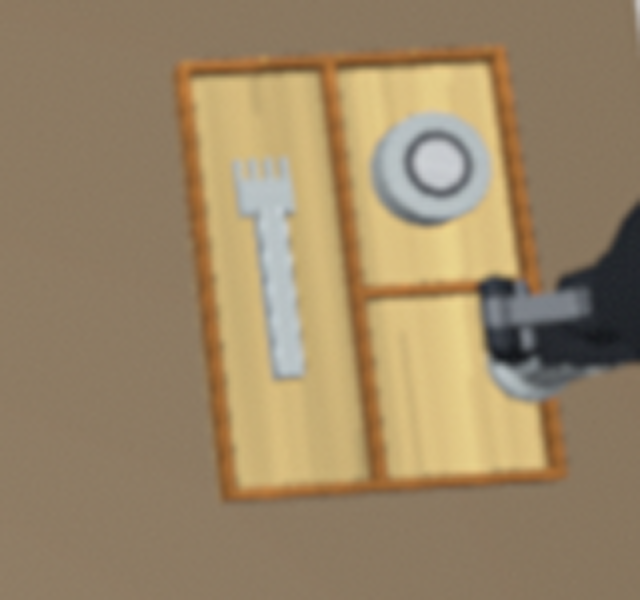

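Anvil centred in the wide compartment at crop (432,167). The setter, still high, appears shifted by parallax. Lowering.

```bash
python3 -m jog '[[[0,4,0.2],0,1],[[0,7.5,0.2],0,1],[[0,8.8,0.2],0,1],[[0,9.2,0.2],0,1],[[0,9.2,0.2],0,1],[[0,9.2,0.2],0,1]]'; python3 p.py 0.4731 -0.336 0.0302 -90
python3 - <<'E'
from h import *
f=grab_frame('scene');cv2.imwrite('pics/s7.png',cv2.resize(f['image'][120:300,40:240],None,fx=3.3,fy=3.3,interpolation=cv2.INTER_CUBIC))
E
```

```text
clock: 19.88
tcp_pos: [0.4733, -0.338, 0.208]
orientation: [0.002, 2.219, -2.222]
contact_force: [0.1, -0.3, -2.2]
grip_width: 0.0234
tip now [ 0.4736 -0.3382  0.0346] jaw az -90.02 down [ 0.0019 -0.0012 -1.    ] t 19.88 grip 0.0234
shift cm [ 0.02  0.44 -0.2 ] twist -0.0 J [ 0.56  0.58 -0.07  1.92  0.06  0.64 -1.11]
```

View pics/s7.png

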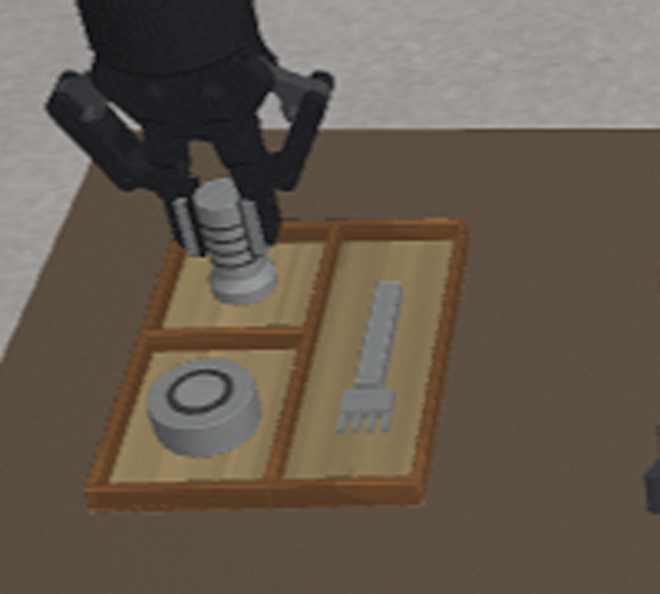

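The setter is upright over the square compartment at crop (240,280). Lowering the last 4 mm and releasing.

```bash
python3 -m jog '[[[0,0.3,-0.2],0,1],[[0,0.43,-0.2],0,1],[[0,0.43,-0.2],0,1],[[0,0.43,-0.2],0,1]]'; python3 p.py 0.4731 -0.336 0.0302 -90; python3 -m jog '[[[0,0,0],0,0.3],[[0,0,0],0,0],[[0,0,0],0,-0.3],[[0,0,0],0,-0.3],[[0,-2,0],0,-0.3],[[0,-7,0],0,-0.3],[[0,-12,0],0,-0.3],[[0,-12,0],0,-0.3]]';  python3 p.py 0.7058 -0.0087 0.15 -90
python3 - <<'E'
from h import *
f=grab_frame('scene');cv2.imwrite('pics/s8.png',cv2.resize(f['image'][120:300,40:240],None,fx=3.3,fy=3.3,interpolation=cv2.INTER_CUBIC))
E
```

```text
clock: 20.42
tcp_pos: [0.4731, -0.3356, 0.2037]
orientation: [0.001, 2.221, -2.221]
contact_force: [-2.1, 2.7, 9.2]
grip_width: 0.0239
tip now [ 0.4732 -0.3356  0.0303] jaw az -90.01 down [ 8.e-04 -3.e-04 -1.e+00] t 20.43 grip 0.0239
shift cm [-0.    0.01  0.04] twist -0.0 J [ 0.56  0.58 -0.07  1.93  0.06  0.63 -1.12]
clock: 21.42
tcp_pos: [0.4741, -0.3365, 0.3267]
orientation: [0.009, 2.213, -2.223]
contact_force: [0.5, 1.2, -0.7]
grip_width: 0.0558
tip now [ 0.4753 -0.3373  0.1533] jaw az -90.03 down [ 0.0072 -0.0043 -1.    ] t 21.43 grip 0.0558
shift cm [-23.15   0.35 -32.79] twist -0.001 J [ 0.57  0.41 -0.08  1.86  0.04  0.87 -1.1 ]
```

View pics/s8.png

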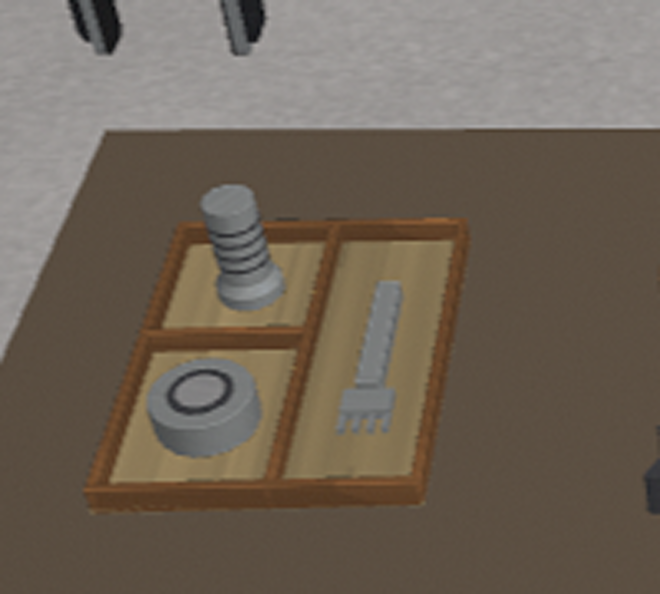

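The belt kit stands: setter upright at crop (245,250), which is the same lean as perspective gives. Next, the thin setter.

```bash
python3 -m jog '[[[-23.1,0,-32.8],0,-0.5],[[-23.1,0,-32.8],0,-0.5],[[-23.1,0,-32.8],0,-0.5],[[-23.1,0,-32.8],0,-0.5],[[-23.1,0,-32.8],0,-0.5],[[-23.1,0,-32.8],0,-0.5],[[-23.1,0,-32.8],0,-0.5],[[-23.1,0,-32.8],0,-0.5],[[-23.1,0,-32.8],0,-0.5],[[-23.1,2,-32.8],0,-0.5]]' 40;python3 -m jog '[[[0,2,0],0,-0.5],[[0,2,0],0,-0.5]]';python3 p.py 0.7058 -0.0087 0.025 -90
python3 - <<'E'
from h import *
f=grab_frame('scene');cv2.imwrite('pics/s9.png',cv2.resize(f['image'][60:340,200:460],None,fx=2.1,fy=2.1,interpolation=cv2.INTER_CUBIC))
E
```

```text
clock: 22.72
tcp_pos: [0.704, -0.0098, 0.303]
orientation: [-0.006, -2.22, 2.222]
contact_force: [0.7, 0.2, 0.1]
grip_width: 0.0643
clock: 22.98
tcp_pos: [0.7025, -0.0084, 0.2791]
orientation: [0.005, -2.218, 2.219]
contact_force: [-0.4, 0.1, -0.4]
grip_width: 0.0641
tip now [ 0.7015 -0.0085  0.1057] jaw az -90.05 down [-5.5e-03 -4.0e-04 -1.0e+00] t 22.98 grip 0.0641
shift cm [-0.38  8.07  0.03] twist -0.001 J [ 0.01  0.65 -0.13  1.57  0.1   0.93 -1.72]
```

View pics/s9.png

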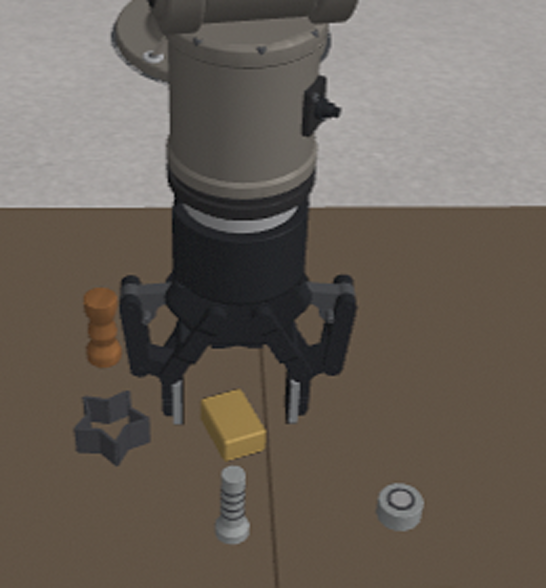

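The fingers straddle the thin setter's line (crop column 233). Descending.

```bash
python3 -m jog '[[[-0.2,3,0],0,-0.5],[[-0.2,6,0],0,-0.5],[[-0.2,8.1,0],0,-0.5],[[-0.2,8.1,0],0,-0.5],[[-0.2,8.1,0],0,-0.5]]' 40; python3 p.py 0.7058 -0.0087 0.025 -90;python3 -m jog '[[[0,0,0],0,0],[[0,0,0],0,1],[[0,0,0],0,1],[[0,0,0],0,1],[[0,0,0],0,1],[[0,0,0],0,1]]' 40;python3 p.py 0.7058 -0.0087 0.025 -90; python3 -m jog '[[[0,-4,0],0,1],[[0,-12,0],0,1],[[0,-12,0],0,1],[[0,-12,0],0,1]]'; python3 p.py 0.4952 0.3072 0.14 -90
python3 - <<'E'
from h import *
f=grab_frame('scene');cv2.imwrite('pics/s10.png',cv2.resize(f['image'][60:340,200:460],None,fx=2.1,fy=2.1,interpolation=cv2.INTER_CUBIC))
E
```

```text
clock: 23.65
tcp_pos: [0.7065, -0.0077, 0.2026]
orientation: [0.002, 2.221, -2.22]
contact_force: [0.3, 0.3, -0.2]
grip_width: 0.0638
tip now [ 0.7068 -0.0077  0.0292] jaw az -90.01 down [ 1.9e-03  1.0e-04 -1.0e+00] t 23.65 grip 0.0638
shift cm [0.07 0.42 0.1 ] twist -0.0 J [ 0.    0.74 -0.12  1.6   0.11  0.8  -1.74]
clock: 24.4
tcp_pos: [0.7061, -0.0077, 0.202]
orientation: [0.001, 2.221, -2.221]
contact_force: [-1.0, 0.2, 4.1]
grip_width: 0.0141
tip now [ 0.7063 -0.0077  0.0286] jaw az -90.01 down [ 9.e-04  0.e+00 -1.e+00] t 24.4 grip 0.0141
shift cm [0.03 0.36 0.1 ] twist -0.0 J [ 0.    0.74 -0.12  1.6   0.11  0.8  -1.74]
clock: 24.9
tcp_pos: [0.706, -0.0077, 0.3223]
orientation: [0.003, 2.221, -2.221]
contact_force: [-0.7, -0.3, -1.0]
grip_width: 0.0139
tip now [ 0.7064 -0.0077  0.1489] jaw az -90.02 down [ 0.0021  0.     -1.    ] t 24.9 grip 0.0139
shift cm [ 21.09   0.85 -31.49] twist -0.0 J [ 0.01  0.61 -0.13  1.54  0.09  1.   -1.72]
```

View pics/s10.png

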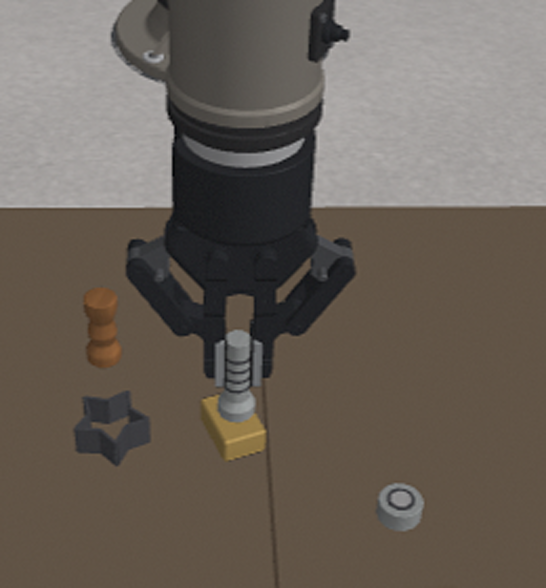

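Thin setter held upright at crop (238,370), clear above the wax block. Carrying it to the small tray.

```bash
python3 -m jog '[[[21.1,0,-31.5],0,1],[[21.1,0,-31.5],0,1],[[21.1,0,-31.5],0,1],[[21.1,0,-31.5],0,1],[[21.1,0,-31.5],0,1],[[21.1,0,-31.5],0,1],[[21.1,0,-31.5],0,1],[[21.1,0,-31.5],0,1],[[21.1,0,-31.5],0,1],[[21.1,2,-31.5],0,1]]';python3 -m jog '[[[0,2,0],0,1],[[0,4,0],0,1],[[0,4,0],0,1]]'; python3 p.py 0.4952 0.3072 0.037 -90
```

```text
clock: 26.2
tcp_pos: [0.4966, 0.306, 0.302]
orientation: [-0.007, -2.222, 2.22]
contact_force: [-0.4, -0.2, -1.5]
grip_width: 0.0139
clock: 26.58
tcp_pos: [0.4953, 0.3053, 0.2596]
orientation: [-0.0, -2.216, 2.222]
contact_force: [-0.5, -0.1, -0.8]
grip_width: 0.0141
tip now [0.4948 0.3049 0.0862] jaw az -90.16 down [-0.0028 -0.0028 -1.    ] t 26.57 grip 0.0141
shift cm [-0.01  4.92 -0.2 ] twist -0.003 J [-0.5   0.51 -0.2   1.89  0.14  0.76 -2.36]
```

```bash
python3 -m jog '[[[0,3,-0.1],0,1],[[0,4.6,-0.1],0,1],[[0,4.9,-0.1],0,1],[[0,4.9,-0.1],0,1],[[0,4.9,-0.1],0,1]]'; python3 p.py 0.4952 0.3072 0.0325 -90
python3 - <<'E'
from h import *
f=grab_frame('scene');cv2.imwrite('pics/s11.png',cv2.resize(f['image'][120:300,420:580],None,fx=3.3,fy=3.3,interpolation=cv2.INTER_CUBIC))
E
```

```text
clock: 27.2
tcp_pos: [0.4953, 0.3086, 0.2133]
orientation: [0.002, 2.222, -2.22]
contact_force: [0.5, 0.3, -1.4]
grip_width: 0.014
tip now [0.4955 0.3087 0.0399] jaw az -90.02 down [ 1.3e-03  9.0e-04 -1.0e+00] t 27.2 grip 0.014
shift cm [0.01 0.74 0.14] twist -0.0 J [-0.52  0.58 -0.19  1.91  0.17  0.67 -2.38]
```

View pics/s11.png

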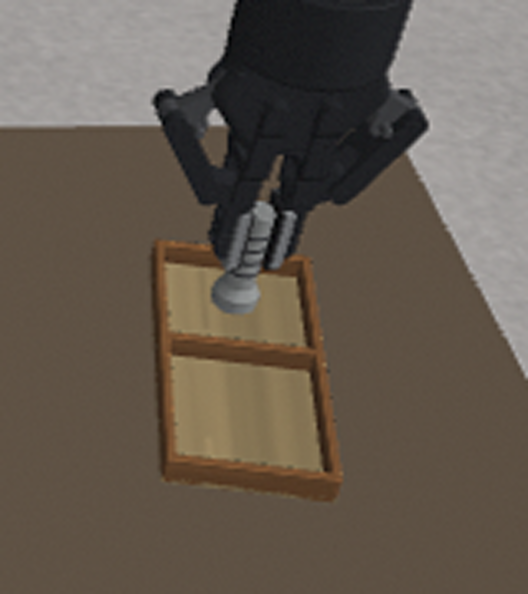

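The setter's foot is over the smaller compartment at crop (237,295). Lowering the last 7 mm and releasing.

```bash
python3 -m jog '[[[0,0.5,0.1],0,1],[[0,0.73,0.1],0,1],[[0,0.73,0.1],0,1],[[0,0.73,0.1],0,1]]'; python3 p.py 0.4952 0.3072 0.0326 -90
```

```text
clock: 27.75
tcp_pos: [0.4951, 0.3072, 0.2059]
orientation: [-0.001, -2.221, 2.222]
contact_force: [-3.2, -1.5, 8.7]
grip_width: 0.0141
tip now [0.4952 0.3072 0.0325] jaw az -90.03 down [ 4.e-04 -2.e-04 -1.e+00] t 27.75 grip 0.0141
shift cm [-0.01 -0.01  0.  ] twist -0.0 J [-0.52  0.59 -0.19  1.91  0.17  0.66 -2.38]
```

```bash
python3 -m jog '[[[0,0,0],0,0.5],[[0,0,0],0,0.3],[[0,0,0],0,0],[[0,0,0],0,0],[[0,-2,0],0,0],[[0,-7,0],0,0],[[0,-12,0],0,0],[[0,-12,0],0,-0.3]]';  python3 p.py 0.692 0.1092 0.13 -90
python3 - <<'E'
from h import *
f=grab_frame('scene');cv2.imwrite('pics/s12.png',cv2.resize(f['image'][120:300,420:580],None,fx=3.3,fy=3.3,interpolation=cv2.INTER_CUBIC))
E
```

```text
clock: 28.75
tcp_pos: [0.4962, 0.3084, 0.3309]
orientation: [0.009, 2.224, -2.211]
contact_force: [-0.1, -0.0, -0.2]
grip_width: 0.0554
tip now [0.4976 0.3094 0.1575] jaw az -90.02 down [ 0.0081  0.0057 -1.    ] t 28.75 grip 0.0554
shift cm [-19.57   2.8   19.93] twist -0.0 J [-0.49  0.42 -0.22  1.84  0.12  0.89 -2.34]
```

View pics/s12.png

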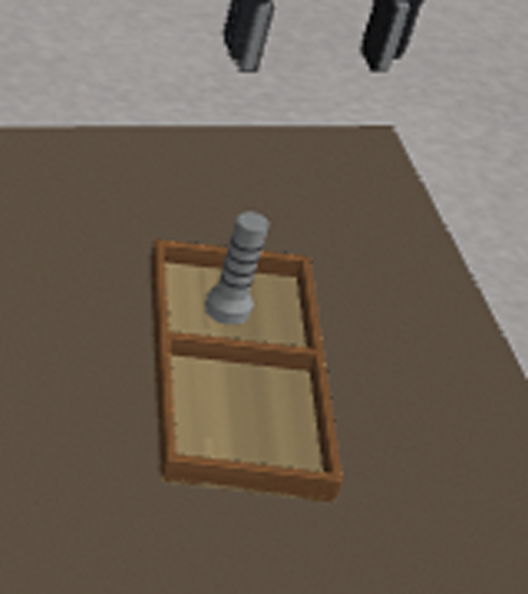

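The thin setter stands in its compartment at crop (237,270). Next, the small anvil.

```bash
python3 -m jog '[[[-19.6,0,20],0,-0.5],[[-19.6,0,20],0,-0.5],[[-19.6,0,20],0,-0.5],[[-19.6,0,20],0,-0.5],[[-19.6,0,20],0,-0.5],[[-19.6,4,20],0,-0.5],[[-19.6,8,20],0,-0.5],[[-19.6,8,20],0,-0.5]]' 40;python3 p.py 0.692 0.1092 0.002 -90
```

```text
clock: 29.8
tcp_pos: [0.6888, 0.1068, 0.2408]
orientation: [0.01, -2.215, 2.219]
contact_force: [-0.8, 0.0, 0.9]
grip_width: 0.0638
tip now [0.6872 0.1065 0.0674] jaw az -90.0 down [-0.0088 -0.0019 -1.    ] t 29.8 grip 0.0638
shift cm [-0.38  6.53 -0.25] twist 0.0 J [-0.15  0.69 -0.14  1.6   0.12  0.87 -1.9 ]
```

```bash
python3 -m jog '[[[-0.2,1.5,-0.1],0,-0.5],[[-0.2,1.5,-0.1],0,-0.5]]' 40;python3 p.py 0.692 0.1092 0.002 -90
python3 - <<'E'
from h import *
f=grab_frame('scene');cv2.imwrite('pics/s13.png',cv2.resize(f['image'][120:340,260:500],None,fx=2.5,fy=2.5,interpolation=cv2.INTER_CUBIC))
E
```

```text
clock: 30.05
tcp_pos: [0.6929, 0.1086, 0.2301]
orientation: [-0.0, 2.221, -2.221]
contact_force: [-0.2, 0.3, 0.3]
grip_width: 0.0638
tip now [0.6929 0.1086 0.0567] jaw az -89.99 down [-1.e-04  0.e+00 -1.e+00] t 30.05 grip 0.0638
shift cm [ 0.09  5.47 -0.06] twist 0.0 J [-0.15  0.7  -0.14  1.6   0.12  0.85 -1.91]
```

View pics/s13.png

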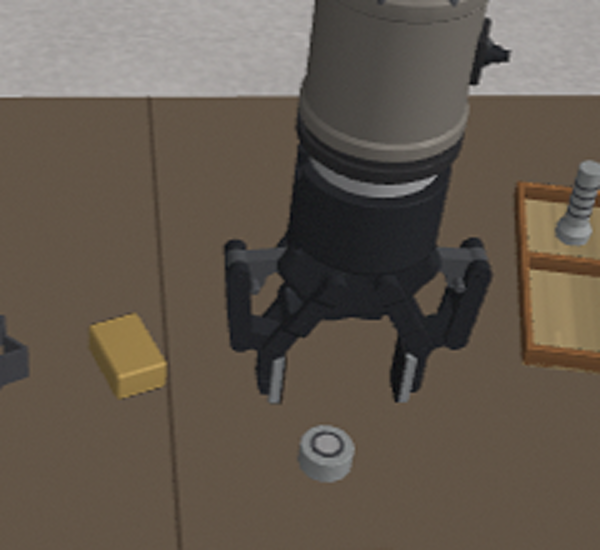

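The fingers are lined up on either side of the small anvil (crop (327,452)). Descending and gripping.

```bash
python3 -m jog '[[[0.05,3,-0.06],0,-0.5],[[0.05,4.8,-0.06],0,-0.5],[[0.05,5.4,-0.06],0,-0.5],[[0.05,5.4,-0.06],0,-0.5],[[0.05,5.4,-0.06],0,-0.5]]' 40; python3 p.py 0.692 0.1092 0.002 -90;python3 -m jog '[[[0,0,0],0,0],[[0,0,0],0,1],[[0,0,0],0,1],[[0,0,0],0,1],[[0,0,0],0,1],[[0,0,0],0,1]]' 40;python3 p.py 0.692 0.1092 0.002 -90; python3 -m jog '[[[0,-4,0],0,1],[[0,-12,0],0,1],[[0,-12,0],0,1],[[0,-12,0],0,1]]'; python3 p.py 0.5757 0.2917 0.09 -10.9
python3 - <<'E'
from h import *
f=grab_frame('scene');cv2.imwrite('pics/s14.png',cv2.resize(f['image'][120:340,260:500],None,fx=2.5,fy=2.5,interpolation=cv2.INTER_CUBIC))
E
```

```text
clock: 30.72
tcp_pos: [0.6929, 0.109, 0.1771]
orientation: [0.002, 2.221, -2.22]
contact_force: [-0.5, 0.1, 0.4]
grip_width: 0.0644
tip now [0.6931 0.109  0.0037] jaw az -90.02 down [ 1.6e-03  3.0e-04 -1.0e+00] t 30.73 grip 0.0644
shift cm [ 0.09  0.17 -0.02] twist -0.0 J [-0.16  0.77 -0.13  1.62  0.13  0.76 -1.92]
clock: 31.48
tcp_pos: [0.6926, 0.109, 0.1769]
orientation: [0.001, 2.221, -2.221]
contact_force: [-1.4, -1.1, 4.7]
grip_width: 0.0301
tip now [0.6928 0.109  0.0035] jaw az -90.02 down [ 8.e-04  2.e-04 -1.e+00] t 31.48 grip 0.0301
shift cm [ 0.06  0.15 -0.02] twist -0.0 J [-0.16  0.77 -0.13  1.62  0.13  0.76 -1.92]
clock: 31.98
tcp_pos: [0.6926, 0.1089, 0.2973]
orientation: [0.003, 2.221, -2.22]
contact_force: [-0.2, 0.1, -2.1]
grip_width: 0.0303
tip now [0.6931 0.109  0.1239] jaw az -90.02 down [ 2.5e-03  4.0e-04 -1.0e+00] t 31.98 grip 0.0303
shift cm [ 11.71   3.37 -18.27] twist -1.381 J [-0.15  0.63 -0.15  1.57  0.11  0.95 -1.9 ]
```

View pics/s14.png

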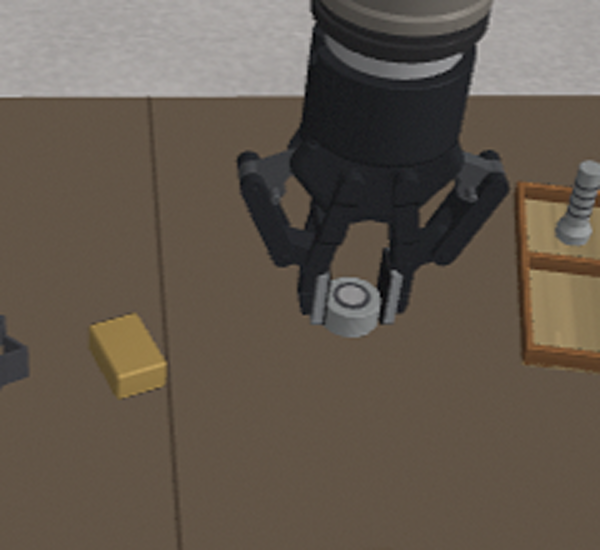

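Holding the small anvil (30 mm, crop (352,305)). The knuckles are about 150 mm wide, so jaws along the tray's y could hit the thin setter. I'll place with the jaws along the tray's x instead.

```bash
python3 p.py 0.5765 0.2915 0.09 -100.9
```

```text
tip now [0.6918 0.1087 0.1219] jaw az -90.01 down [-8.e-04 -3.e-04 -1.e+00] t 32.02 grip 0.0298
shift cm [ 11.55   3.2  -18.27] twist 0.19 J [-0.15  0.63 -0.15  1.57  0.11  0.95 -1.9 ]
```

```bash
python3 -m jog '[[[11.6,0,-18.3],0.19,1],[[11.6,0,-18.3],0.19,1],[[11.6,0,-18.3],0.19,1],[[11.6,0,-18.3],0.19,1],[[11.6,0,-18.3],0.19,1],[[11.6,4,-18.3],0.19,1],[[11.6,7,-18.3],0.19,1],[[11.6,8,-18.3],0.19,1],[[11.6,8,-18.3],0.19,1]]'; python3 p.py 0.5765 0.2915 0.009 -100.9
python3 - <<'E'
from h import *
f=grab_frame('scene');cv2.imwrite('pics/s15.png',cv2.resize(f['image'][120:300,400:580],None,fx=3.3,fy=3.3,interpolation=cv2.INTER_CUBIC))
f=grab_frame('top');cv2.imwrite('pics/t15.png',cv2.resize(f['image'][200:350,90:230],None,fx=4,fy=4,interpolation=cv2.INTER_CUBIC))
E
```

```text
clock: 33.15
tcp_pos: [0.5766, 0.2908, 0.215]
orientation: [-0.202, -2.118, 2.122]
contact_force: [-0.3, -0.3, -1.3]
grip_width: 0.0299
tip now [0.5763 0.2906 0.0416] jaw az -100.97 down [-0.0017 -0.0016 -1.    ] t 33.15 grip 0.0299
shift cm [ 0.02  3.26 -0.07] twist -0.001 J [-0.48  0.65 -0.12  1.75  0.11  0.75 -2.41]
```

View pics/s15.png

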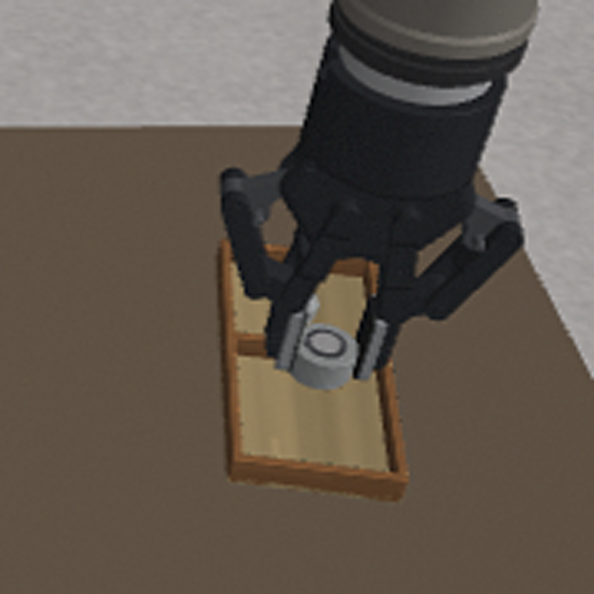

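View pics/t15.png

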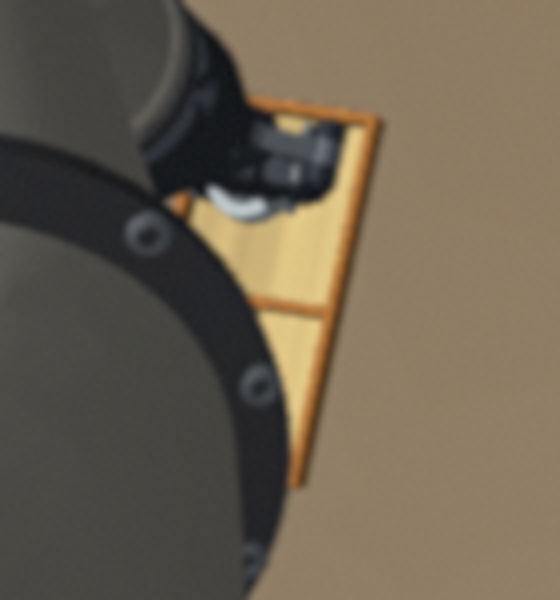

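The anvil is above the larger compartment at scene crop (323,355). The thin setter is hidden behind the gripper, 80 mm away. Lowering partway, then checking.

```bash
python3 -m jog '[[[0,1.8,0],0,1],[[0,2.2,0],0,1],[[0,2.2,0],0,1],[[0,2.2,0],0,1]]'; python3 p.py 0.5765 0.2915 0.0075 -100.9
python3 - <<'E'
from h import *
f=grab_frame('scene');cv2.imwrite('pics/s16.png',cv2.resize(f['image'][140:300,440:560],None,fx=4.5,fy=3.7,interpolation=cv2.INTER_CUBIC))
E
```

```text
clock: 33.75
tcp_pos: [0.5765, 0.292, 0.1943]
orientation: [-0.203, -2.122, 2.122]
contact_force: [0.1, -0.3, -1.4]
grip_width: 0.0304
tip now [0.5766 0.2921 0.0209] jaw az -100.89 down [ 5.e-04  2.e-04 -1.e+00] t 33.75 grip 0.0304
shift cm [-0.01  1.34  0.06] twist 0.0 J [-0.48  0.68 -0.12  1.76  0.11  0.71 -2.42]
```

View pics/s16.png

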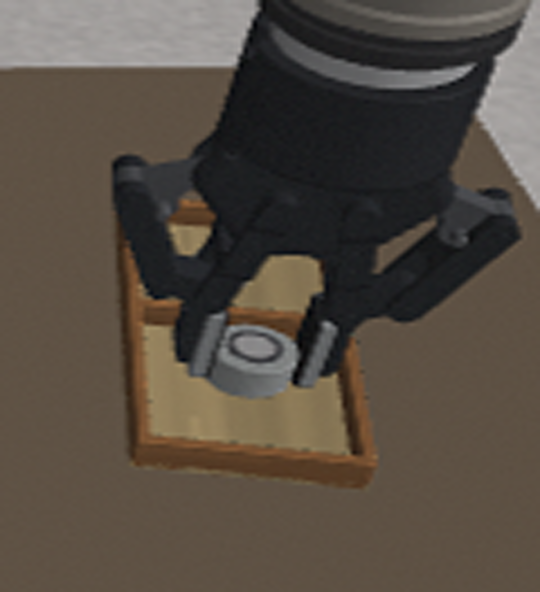

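The right finger looks closer to the wall than the left, so I'll check the tray pose from the earlier unobstructed scene picture.

```bash
python3 - <<'E'
from h import *
f=grab_frame('scene')
P=np.array([(155,242),(311,258),(341,478),(166,464)],float)
P=(P+.5)/3.3-.5+[420,120]
W=onz(f,P,.016)[:,:2];print(W.round(4),W.mean(0).round(4))
x=(W[1]+W[2]-W[0]-W[3])/2;y=(W[0]+W[1]-W[2]-W[3])/2
print(np.linalg.norm(x),np.linalg.norm(y),np.arctan2(x[1],x[0]),np.arctan2(y[1],y[0])-np.pi/2)
c=W.mean(0);a=np.arctan2(x[1],x[0])
for t in((.5766,.2921),(.4952,.3072)):
  d=np.array(t)-c;print(d@[np.cos(a),np.sin(a)],d@[-np.sin(a),np.cos(a)])
# anvil top centre now, s16 crop; z top = tip-.0035+.016
p=[((257+.5)/4.5-.5+440,(345+.5)/3.7-.5+140)]
print(onz(f,p,.0209-.0035+.016))
E
```

```text
[[0.4527 0.2753]
 [0.4668 0.3562]
 [0.6287 0.3241]
 [0.6184 0.2431]] [0.5416 0.2997]
0.0818630475649748 0.16692530667223313 1.4214087366547727 1.3770543679953113
-0.0022974183492966618 -0.03571125644235565
0.0005194327338255153 0.047029515550510825
[[0.57491347 0.29293184 0.0334    ]]
```

Two views put the anvil within 2 mm of the compartment's mid-line. Lowering and checking force.

```bash
python3 -m jog '[[[0,0.8,0.05],0,1],[[0,1.3,0.05],0,1],[[0,1.3,0.05],0,1],[[0,1.3,0.05],0,1]]'; python3 p.py 0.5765 0.2915 0.0075 -100.9
```

```text
clock: 34.35
tcp_pos: [0.5762, 0.2913, 0.181]
orientation: [-0.202, -2.121, 2.122]
contact_force: [-2.2, -1.5, 2.0]
grip_width: 0.0297
tip now [0.5761 0.2912 0.0076] jaw az -100.9 down [-5.e-04 -4.e-04 -1.e+00] t 34.35 grip 0.0297
shift cm [-0.03  0.01 -0.03] twist -0.0 J [-0.48  0.7  -0.12  1.76  0.12  0.69 -2.42]
```

```bash
python3 -m jog '[[[0,0,0],0,0.2],[[0,0,0],0,0.12],[[0,0,0],0,0.12],[[0,0,0],0,0.12]]';python3 -m jog '[[[0,-1.5,0],0,0.12],[[0,-5,0],0,0.12],[[0,-10,0],0,0.12],[[0,-15,0],0,0],[[0,-15,0],0,0]]'; python3 p.py 0.55 0.05 0.25 -90
```

```text
clock: 34.85
tcp_pos: [0.5763, 0.2914, 0.1811]
orientation: [-0.203, -2.122, 2.122]
contact_force: [-1.0, -0.0, -0.0]
grip_width: 0.0375
clock: 35.48
tcp_pos: [0.5777, 0.2922, 0.3373]
orientation: [-0.212, -2.132, 2.119]
contact_force: [-0.2, -0.2, -0.4]
grip_width: 0.0427
tip now [0.5792 0.2931 0.1639] jaw az -100.91 down [ 0.0088  0.0052 -0.9999] t 35.48 grip 0.0427
shift cm [-1.93 -8.76 24.25] twist -0.19 J [-0.47  0.5  -0.14  1.68  0.08  0.95 -2.39]
```

```bash
python3 -m jog '[[[0,-7,24],0,0],[[0,-7,24],0,0],[[0,-7,24],0,0],[[0,-7,24],0,0],[[0,-7,24],0,0],[[0,-7,24],0,0],[[0,-7,24],0,0]]'
python3 - <<'E'
from h import *
f=grab_frame('scene');cv2.imwrite('pics/s17.png',f['image'])
f=grab_frame('top');cv2.imwrite('pics/t17.png',f['image'])
E
```

```text
clock: 36.35
tcp_pos: [0.5308, 0.0575, 0.4005]
orientation: [-0.199, -2.123, 2.122]
contact_force: [0.3, 0.2, 0.9]
grip_width: 0.0425
```

View pics/s17.png

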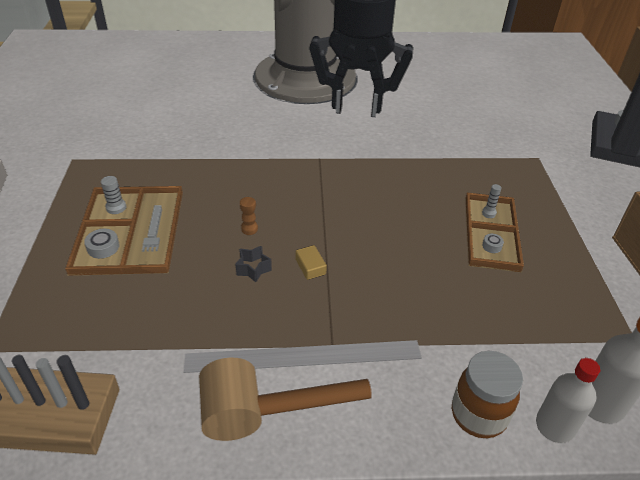

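View pics/t17.png

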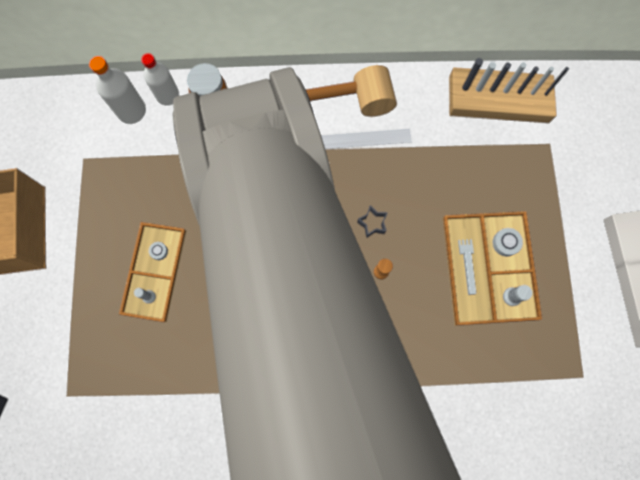

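All five are in their compartments, and wax (311,262), slicker (248,215) and star (253,263) are at their starting pixels. A last check: the setters' uprightness, top against foot in both views.

```bash
python3 - <<'E'
from h import *
f=grab_frame('top');s=grab_frame('scene')
a=cv2.imread('pics/s0.png') if 0 else None
i0=cv2.imread('pics/scene0.png');d=cv2.absdiff(i0,s['image']).max(2)
for n,(x0,x1,y0,y1) in dict(wax=(290,330,245,282),slick=(236,262,194,238),star=(232,275,244,284)).items(): print(n,'changed px',(d[y0:y1,x0:x1]>30).sum())
for n,p in dict(thick=(.4732,-.3356),thin=(.4952,.3072)).items():
    print(n,'top/scene expected top',proj(f,[*p,.064]).round(1),proj(s,[*p,.064]).round(1),'foot',proj(s,[*p,.004]).round(1))
A=cv2.resize(s['image'][165:280,60:190],None,fx=3,fy=3,interpolation=cv2.INTER_CUBIC)
B=cv2.resize(s['image'][165:280,430:560],None,fx=3,fy=3,interpolation=cv2.INTER_CUBIC)
cv2.imwrite('pics/s18.png',np.hstack([A,B]))
E
```

```text
wax changed px 0
slick changed px 0
star changed px 0
thick top/scene expected top [[524.9 291.2]] [[108.8 180.1]] foot [[116.3 207.7]]
thin top/scene expected top [[137.8 291.4]] [[496.9 186.7]] foot [[488.9 213.8]]
```

View pics/s18.png

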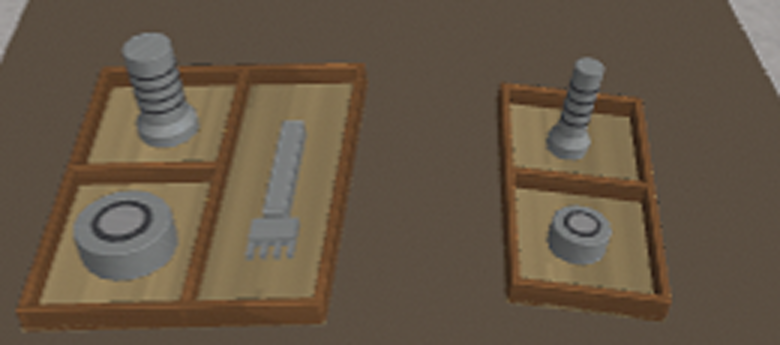

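Setter tops are at about (109,179) and (496,187), against (108.8,180.1) and (496.9,186.7) expected for upright ones. So both stand, everything is released, and the bystanders show no changed pixels. Handing in.

```bash
python3 -c "
from bench import *
print(get_obs()['clock'],get_obs()['qvel'].round(3)); print(hand_in())"
```

```text
36.55 [ 0.005 -0.003  0.005 -0.    -0.001  0.     0.002]
the job is handed in; nothing more can be done
None
```

Both kits are made up and handed in at 36.6 s. The large anvil, thick setter and pricking iron are in the large tray, and the small anvil and thin setter are in the small tray. Everything is released, and the arm is clear and nearly still.

- **Setters:** in the final scene picture, both tops were within about 1 px of where an upright setter's top should be.
- **Anvils and iron:** both pictures showed them lying flat in their own compartments. I judged this by eye and did not measure it.
- **Bystanders:** the wax block, slicker and star die showed no changed pixels from the start.
- **Change of plan:** I placed the small anvil with the jaws along the small tray's x, because the wide knuckles could have hit the thin setter.
- **Disagreements:** the two views differed by up to about 3 mm on positions. No check failed.

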